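# Pack the brass set-up bars, blow out the case and snap its cover on

### The job

Put away the brass set-up bars: lay every bar on the bench flat in the black case, side by side in one layer. Then take the yellow air duster from its dock, point its nozzle at the middle of the case from about 10 cm and hold it steady for two seconds, and set it back in the dock as it was. Last, lay the orange cover on the case and press it down corner by corner until all four clips have clicked and it sits flush; do not push the bottle, the jar or the wooden block about.

Things in the scene. Friction and masses are not known exactly. Their poses are not given: they have to be found in the camera images.
- case: open black plastic case fixed to the bench, 238 (x) x 110 (y) x 34 mm high, walls 5 mm, floor 5 mm up, well 228 x 100 mm. Origin: centre of its underside, on the bench, z up. Four blue spring clips 22 mm wide, 55 mm tall, at x = +-85 mm on its two long sides (y = +-50 to 63 mm); their inner faces slope in and down to hooks over the rim's edge, and they spring outwards in y
- case_mid (a point): the middle of the case's well, 15 mm above the bench: the point to aim the duster at
- cover: loose orange cover, plate 234 (x) x 106 (y) x 4 mm; black grip block on top 70 (x) x 22 (y) x 30 mm tall; below, four tapered lugs 10 mm long that centre it in the case's well. Origin: centre, at lug-tip level (plate underside at z = 10, grip top at z = 44 mm). Lies on its lugs; fits either way round. Home, its origin is 24 mm above the case's. White dots at x = +-90, y = +-34 mm: press here
- corner_a (a point): point on the cover plate's underside near the corner at x = -108, y = -48 mm of the cover; 34 mm above the case's origin when that corner is home, about 45 mm when the cover merely rests on the clips' slopes. 6 to 12 N straight down near the corner clicks it in
- corner_b (a point): point on the cover plate's underside near the corner at x = -108, y = 48 mm of the cover; 34 mm above the case's origin when that corner is home, about 45 mm when the cover merely rests on the clips' slopes. 6 to 12 N straight down near the corner clicks it in
- corner_c (a point): point on the cover plate's underside near the corner at x = 108, y = 48 mm of the cover; 34 mm above the case's origin when that corner is home, about 45 mm when the cover merely rests on the clips' slopes. 6 to 12 N straight down near the corner clicks it in
- corner_d (a point): point on the cover plate's underside near the corner at x = 108, y = -48 mm of the cover; 34 mm above the case's origin when that corner is home, about 45 mm when the cover merely rests on the clips' slopes. 6 to 12 N straight down near the corner clicks it in
- duster: cordless air duster, a yellow block 130 mm long (x) x 46 mm wide (y) x 40 mm tall, 0.3 kg, with a black nozzle at its +x end that points forward and 40 degrees down. Origin: centre of the block's underside, z up. It blows by itself whenever it is off its dock. Grip it across its width near the middle
- nozzle (a point): tip of the duster's nozzle, 96 mm ahead of the duster's origin and 8 mm above its underside; the point's x axis is the direction of the jet (40 degrees below the duster's own x axis), its y axis is the duster's y axis
- dock: black dock fixed to the bench, 110 x 70 x 8 mm, with four small posts 10 mm tall at its corners (x = +-45, y = +-31.5 mm, 59 mm clear between them in y). The duster stands upright on it, centred, its long axis and nozzle along the dock's +x axis. Origin: centre of the dock's underside on the bench; the dock's top is at 8 mm
- bar1: loose brass bar 70 (x) x 18 (y) x 16 (z) mm, 0.17 kg, with thin dark rings near one end; origin at the centre of its underside. May be absent
- bar2: loose brass bar 70 (x) x 18 (y) x 16 (z) mm, 0.17 kg, with thin dark rings near one end; origin at the centre of its underside. May be absent
- bar3: loose brass bar 70 (x) x 18 (y) x 16 (z) mm, 0.17 kg, with thin dark rings near one end; origin at the centre of its underside. May be absent
- bar4: loose brass bar 70 (x) x 18 (y) x 16 (z) mm, 0.17 kg, with thin dark rings near one end; origin at the centre of its underside. May be absent
- bar5: loose brass bar 70 (x) x 18 (y) x 16 (z) mm, 0.17 kg, with thin dark rings near one end; origin at the centre of its underside. May be absent
- dye_bottle: black bottle, 52 mm wide, 130 mm tall, bystander; origin at the centre of its underside
- glue_jar: grey jar with orange cap, 72 mm wide, 90 mm tall, bystander; origin at the centre of its underside
- maple_block: pale wooden block 70 x 50 x 35 mm, bystander; origin at the centre of its underside
Not all that is in view belongs to the job. There is more than one size of the duster; the one meant has the size given above.

How it is judged:
By the outcome, as a careful person would: the job done as asked, in the order asked, and still so for the second after the job is handed in, with the robot touching nothing.
Of bar1, bar2, bar3, bar4, bar5 only 3 to 5 are there at a start; the rules pass over those that are not, and their reading is None.
At some moment in a run one of bar1, bar2, bar3, bar4, bar5, cover may be knocked a few centimetres aside while the robot is not near it.
Once in a run the grip may slacken for a moment while it holds something.
It also fails if it takes over 208 s, if anything falls off the work surface, if the arm or the gripper's body presses on something with over 40 N, if the wrist force passes 120 N, or if a joint passes its speed limit or range.

### The arm

A 6-joint arm with a two-finger parallel gripper is mounted at the origin on the work surface. World frame = base frame: x ahead of the robot, y to its left, z up, the work surface at z = 0. Lengths are in m, angles in rad, forces in N, time in s.
With the tool pointing down it reaches from about 0.3 to 0.875 m from the base axis. Payload 6.4 kg.
Tool frame: the origin (TCP) lies on the centre line of the jaws, within the pads' length; the fingertips stand 8 mm ahead of it and the grasp point (between the pads) lies 11 mm behind it; z points along the fingers, y is the line along which they close (so a half turn about z gives the same grasp; the last joint's range is limited). The gripper opens to 85 mm and grips with 20 to 120 N. Pads are 22 mm wide; open, the fingers measure 114 mm over their backs; the gripper's body (76 mm by 85 mm) begins 54 mm behind the grasp point. The pads swing forward as they close: fully open they stand 13 mm farther back than shut.
Start: joints at [0.994, 0.181, 1.607, -0, 1.354, -0.206], TCP at [0.208, 0.536, 0.239] pointing down, gripper open.
Joint ranges: [-2.99, 2.99], [-0.89, 2.07], [0.3, 2.58], [-1.14, 4.28], [0, 2.63], [-3.12, 3.12]. Speed limits (rad/s): [2.57, 2.57, 3.01, 3.14, 3.14, 3.14].

### API

Orientations are given as a unit quaternion [x, y, z, w].
In Python, from rig import manip, grab_frame, job, models gives the robot as it stands. The module is installed in compiled form; this text tells all that it offers.
- The arm moves only by the shell command python3 -m pendant 'ROWS' [OPENING] [FORCE]. ROWS is a JSON object of lists of equal length, an entry for each row: "translation": the shift along the world's x, y, z in m, a list of three; "yaw": the turn about the world's z in degrees. A call has exactly 8 rows; each row shifts and turns the commanded pose from where the row before left it; what a row does not reach is not made up. A row lasts 1/8 s, in which the tool goes at most 62.5 mm and 10.7 degrees, less where a joint would pass 70% of its speed; a pose out of reach is approached as far as the arm can. A call with a gripper value outside its range is refused whole. OPENING is the opening, from 0 (shut) to 1 (fully open), set as the call begins (- or left out, the last holds). The fingers move at their own pace and stop on an object; FORCE is the grip in N (left out, the last holds). Time passes only in rows, so rows that do not move let the fingers close, or fill a call up. It gives the time, the measured TCP pose, the force, the opening and the grip force at its end, in the units of the state.
- manip.observe(): the state, without advancing time (a new reading comes with each control period).
- grab_frame(name): name is "scene" or "top" or "wrist"; returns a dict with "img" (384x512x3 uint8, red, green, blue), "range_z" (384x512 float32, m along the optical axis (not along the pixel's ray), 0 where there is no reading), "vfov" (degrees; the focal length in pixels is half the picture's height over the tangent of half this angle, whatever the lens; pixels are square), "cx", "cy" (the principal point, pixels), "R" (3x3) and "t" (3): a world point X has camera coordinates R X + t. Camera axes: x right, y down, z forward; pixel columns grow to the right and rows downward; lengths in m; the calibration is good to about 2 mm. The wrist camera is an equidistant fisheye: a pixel r from the principal point sees the ray r / f radians off the axis. A picture is of the moment at which its call begins.
- job.close_job(): hands the job in; it is judged then, once.
Trained networks look in a picture, given as the dict that the camera call returned (one of the last four; its "shot" number tells which), for a name from the list of things; names that differ only in an ending like _2 or _b are one class to them, and where a whole thing is asked for, a point or a joint stands for the part that bears it (a point fixed in the world has none). Each returns a list of dicts, best first, with "conf" (0 to 1); they miss things now and then, are a little off and sometimes report something else, mostly with a low value. They report only what shows in the picture. A call takes as long as a camera call. They do not tell look-alikes from the thing itself.
- models.spot_in(query, picture): "rect" ([centre column, centre row, width, height] in pixels, round what is visible of it).
The state is a dict: "clock": time; "q": joint angles; "dq": joint speeds; "joint_efforts": joint torques, N m; "position": TCP position; "tcp_rot": TCP orientation; "force": force on the tool from outside, world axes, zero at the start; "torque": the same for the moment, N m; "finger_gap": finger opening in m; "grip_force": force on a finger pad.
Only numpy, scipy, OpenCV 4.12 (cv2) and the standard library are available. Lean on these libraries where they do the work, as an engineer would, in place of code of your own. Each camera call takes 0.05 s, during which the arm holds its last target. There are 200 camera calls.

## Working session

There is one attempt and no reset: what is moved stays moved. The work goes in short steps, Python scripts to look and compute and a shell command to move; the robot and the scene stay as the last step left them, time stands still between calls to the robot, and variables do not carry over. Pictures are saved under pics/ and viewed, at most 14 in all, crops included, and the job is handed in when it is done.

```bash
ls; mkdir -p pics; cat > h.py <<'E'
import numpy as np, cv2
from rig import manip, grab_frame, job, models
def f(p): return p["img"].shape[0]/2/np.tan(np.radians(p["vfov"])/2)
def cloud(p):
    z=p["range_z"]; v,u=np.mgrid[:z.shape[0],:z.shape[1]].astype(float)
    F=f(p); C=np.stack([(u-p["cx"])/F*z,(v-p["cy"])/F*z,z],-1)
    W=(C-p["t"])@p["R"]; W[z==0]=np.nan
    return W
def save(p,n,k=1,crop=None):
    im=p["img"][...,::-1]
    if crop: a,b,c,d=crop; im=im[b:d,a:c]
    cv2.imwrite(f"pics/{n}.png",cv2.resize(im,None,fx=k,fy=k,interpolation=cv2.INTER_CUBIC))
E
python3 - <<'E'
from h import *
s=manip.observe(); print({k:np.round(v,3) for k,v in s.items()})
for n in("top","scene"):
    p=grab_frame(n); save(p,n+"0",1.5); print(n,p["vfov"],p["R"].round(3).tolist(),p["t"])
    np.savez(n+"0.npz",W=cloud(p),img=p["img"])
    for q in("case","cover","duster","dock","bar1","dye_bottle","glue_jar","maple_block"):
        for r in models.spot_in(q,p): print(n,q,np.round(r["rect"]),round(r["conf"],2))
E
```

```text
pics
{'clock': np.float64(0.0), 'q': array([ 0.994,  0.182,  1.608,  0.   ,  1.354, -0.206]), 'dq': array([ 0.   ,  0.   , -0.001, -0.   ,  0.002, -0.002]), 'joint_efforts': array([-1.0000e-03, -4.4488e+01, -3.5133e+01, -0.0000e+00,  9.0000e-03,
        0.0000e+00]), 'position': array([0.208, 0.535, 0.238]), 'tcp_rot': array([ 0.184,  0.983, -0.001, -0.   ]), 'force': array([-0.309, -0.329, -0.216]), 'torque': array([-0.027,  0.021,  0.057]), 'grip_force': np.float64(0.0), 'finger_gap': np.float64(0.085)}
top 54.36152319832427 [[0.022, -1.0, -0.002], [-0.983, -0.021, -0.182], [0.182, 0.006, -0.983]] [0.0281895  0.55903449 0.98487601]
top case [281. 193.  94.  62.] 0.89
top cover [147. 238.  84.  41.] 0.79
top duster [113. 146.  20.  37.] 0.73
top duster [161. 180.  54.  25.] 0.6
top duster [371. 208.  20.  20.] 0.51
top dock [159. 187.  35.  10.] 0.58
top bar1 [406. 237.  19.  28.] 0.76
top bar1 [370. 210.  15.  22.] 0.59
top bar1 [411. 205.  16.  28.] 0.48
top bar1 [358. 249.  18.  26.] 0.45
top bar1 [146. 238.  86.  40.] 0.23
top dye_bottle [320. 114.  27.  30.] 0.92
top glue_jar [
[... 225 characters left out ...]
.521, 0.481, -0.705]] [-0.38668586 -0.2508788   1.58738534]
scene case [254. 205.  77.  60.] 0.58
scene case [151. 272.  11.  23.] 0.52
scene cover [299. 143.  58.  36.] 0.63
scene duster [378. 159.  22.  20.] 0.84
scene duster [333. 159.  26.  23.] 0.61
scene duster [351. 190.  12.  26.] 0.58
scene duster [301. 142.  54.  38.] 0.49
scene dock [331. 170.  32.  19.] 0.53
scene bar1 [182. 242.  22.  15.] 0.72
scene bar1 [151. 272.  12.  24.] 0.67
scene bar1 [172. 219.  19.  16.] 0.63
scene bar1 [141. 249.  24.  16.] 0.55
scene dye_bottle [279. 257.  18.  38.] 0.85
scene glue_jar [333. 216.  26.  36.] 0.61
scene maple_block [288. 228.  32.  30.] 0.83
scene maple_block [252. 206.  77.  59.] 0.42
```

View pics/top0.png

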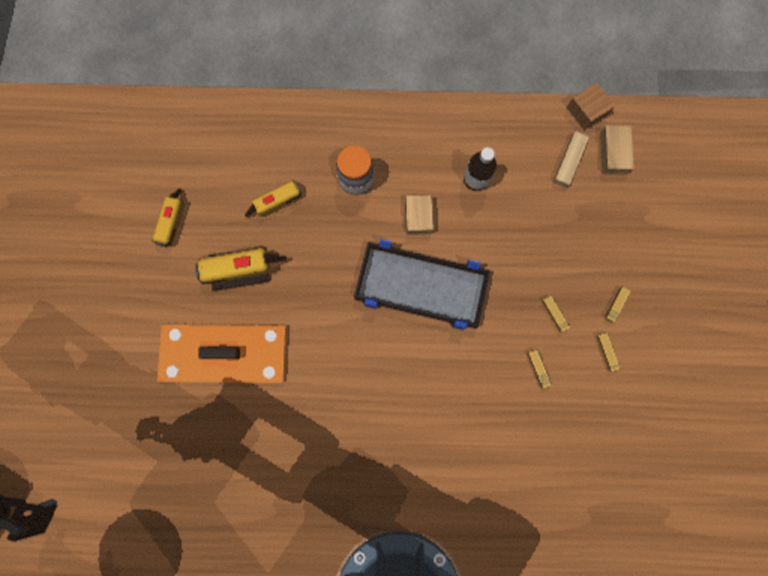

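```bash
python3 - <<'E'
from h import *
d=np.load("top0.npz"); W=d["W"]
def rep(n,c,r,w,h,zmin,zmax=1):
    c,r=int(c),int(r); S=W[r-h//2:r+h//2+1,c-w//2:c+w//2+1].reshape(-1,3)
    S=S[(S[:,2]>zmin)&(S[:,2]<zmax)]
    if len(S)<4: print(n,"none");return
    m=cv2.minAreaRect((S[:,:2]*1000).astype(np.float32)); 
    print(n,len(S),"ctr",np.round(m[0],0),"size",np.round(m[1],0),"ang",round(m[2],1),"z",np.percentile(S[:,2]*1000,[5,50,95]).round())
rep("case",281,193,106,74,.02); rep("cover",147,238,94,50,.006,.02); rep("grip",147,238,90,46,.03)
rep("dusterA",113,146,26,44,.02);rep("dusterB",161,180,62,32,.03)
for a in((406,237),(370,210),(411,205),(358,249)): rep("bar",*a,26,34,.009)
rep("bottle",320,114,36,40,.02);rep("jar",238,113,36,40,.02);rep("block",280,143,26,34,.02)
E
```

```text
case 717 ctr [554. -34.] size [238. 127.] ang 77.6 z [23. 34. 54.]
cover 2953 ctr [417. 339.] size [106. 235.] ang 1.2 z [11. 14. 17.]
grip 212 ctr [416. 339.] size [20. 70.] ang 1.7 z [39. 43. 46.]
dusterA 381 ctr [675. 461.] size [ 34. 108.] ang 78.1 z [22. 27. 31.]
dusterB 827 ctr [583. 314.] size [ 47. 157.] ang 11.8 z [35. 47. 51.]
bar 181 ctr [ 436. -385.] size [70. 19.] ang 17.2 z [11. 16. 19.]
bar 171 ctr [ 505. -290.] size [70. 20.] ang 29.7 z [12. 15. 19.]
bar 170 ctr [ 515. -401.] size [20. 97.] ang 60.7 z [12. 16. 19.]
bar 175 ctr [ 402. -255.] size [70. 19.] ang 20.1 z [11. 16. 19.]
bottle 424 ctr [ 768. -139.] size [52. 43.] ang 70.1 z [ 29.  86. 130.]
jar 632 ctr [767.  98.] size [68. 67.] ang 52.4 z [32. 88. 92.]
block 429 ctr [692. -27.] size [70. 50.] ang 3.8 z [30. 34. 37.]
```

The top picture shows the case at (421,285), the cover at (222,353) and four brass bars at (555,314), (618,304), (608,352) and (540,369). The pale stick at (572,158) is wood. There are three duster candidates, at (167,219), (275,198) and (233,266). The one at (233,266) fits: it is 47 mm wide, its top is at about 48 mm, and it stands on the dock. I'll confirm it in a crop and refine the fits.

```bash
cat >> h.py <<'E'
def rect(S):
    """robust rectangle: ctr mm, long, short, angle of long axis deg"""
    m=cv2.minAreaRect((S[:,:2]*1000).astype(np.float32)); (a,b),g=m[1],m[2]
    if a<b: a,b,g=b,a,g+90
    return np.round(m[0],1),round(a,1),round(b,1),round((g+90)%180-90,1)
def bars(p,show=True,xmin=.3,ymax=-.12,ymin=-.6,xmax=.64):
    W=cloud(p); m=((W[...,2]>.010)&(W[...,2]<.022)&(W[...,1]<ymax)&(W[...,1]>ymin)&(W[...,0]>xmin)&(W[...,0]<xmax)).astype(np.uint8)
    n,l,st,_=cv2.connectedComponentsWithStats(m); out=[]
    for i in range(1,n):
        if st[i,4]<50: continue
        r=rect(W[l==i]); out.append(r)
        if show: print("bar",st[i,4],*r)
    return out
def big(p):
    W=cloud(p); z=W[...,2]
    def s(x0,x1,y0,y1,z0,z1):
        k=(W[...,0]>x0)&(W[...,0]<x1)&(W[...,1]>y0)&(W[...,1]<y1)&(z>z0)&(z<z1)
        return rect(W[k])+(np.median(z[k]).round(4),)
    print("duster top",s(.5,.66,.2,.42,.044,.055)); print("dock posts/top",s(.5,.66,.2,.42,.005,.02))
    print("cover",s(.3,.5,.2,.48,.010,.02)); print("grip",s(.34,.49,.28,.4,.036,.05))
    print("case",s(.42,.70,-.17,.10,.028,.04)); print("clips",s(.42,.65,-.17,.10,.045,.06)); print("well",s(.52,.58,-.08,.0,-.01,.02))
E
python3 - <<'E'
from h import *
p=grab_frame("top"); bars(p); big(p); save(p,"crop",5,(95,110,215,200))
E
```

```text
bar 164 [ 525.9 -407. ] 70.2 18.7 -30.2
bar 166 [ 505.5 -289.6] 69.8 19.4 28.4
bar 178 [ 435.6 -384.6] 70.0 20.0 18.4
bar 173 [ 401.7 -254.5] 69.7 18.3 21.4
duster top (array([581.6, 318.7]), 144.3, 42.4, -78.2, np.float64(0.0474))
dock posts/top (array([587.8, 306.7]), 225.4, 113.4, 82.4, np.float64(0.0083))
cover (array([416.8, 339. ]), 235.1, 106.0, -88.8, np.float64(0.0138))
grip (array([416.1, 338.7]), 70.9, 19.3, -88.9, np.float64(0.0435))
case (array([594.3, -42.5]), 238.1, 209.1, 77.5, np.float64(0.0338))
clips (array([553.5, -34. ]), 191.4, 121.1, 77.8, np.float64(0.0518))
well (array([550.2, -40.1]), 79.4, 59.4, 89.4, np.float64(0.0056))
```

View pics/crop.png

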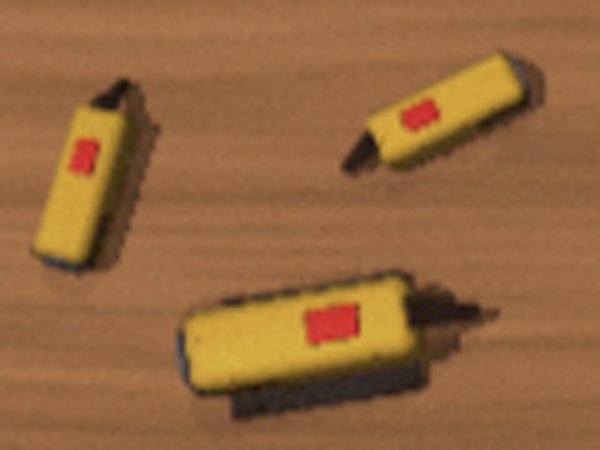

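The large duster on the dock, at crop (300,335), is the one meant: 144×42 mm in the depth fit including part of the nozzle. The two small ones, at (85,180) and (440,110), are decoys. Now moving to the first bar.

```bash
python3 -m pendant '{"translation":[[0.012,-0.05,-0.007],[0.012,-0.05,-0.007],[0.012,-0.05,-0.007],[0.012,-0.05,-0.007],[0.012,-0.05,-0.007],[0.012,-0.05,-0.007],[0.012,-0.05,-0.007],[0.012,-0.05,-0.007]],"yaw":[2.7,2.7,2.7,2.7,2.7,2.7,2.7,2.7]}' 0.6 60
python3 -m pendant '{"translation":[[0.012,-0.05,-0.007],[0.012,-0.05,-0.007],[0.012,-0.05,-0.007],[0.012,-0.05,-0.007],[0.012,-0.05,-0.007],[0.012,-0.05,-0.007],[0.012,-0.05,-0.007],[0.012,-0.04,-0.007]],"yaw":[2.7,2.7,2.7,2.7,2.7,2.7,2.7,2.7]}'
```

```text
clock: 1.95
position: [0.3047, 0.1345, 0.1835]
tcp_rot: [-0.004, 1.0, 0.0, 0.001]
force: [0.7, -0.0, 0.3]
finger_gap: 0.0513
grip_force: 0.0
clock: 2.95
position: [0.4006, -0.2564, 0.1272]
tcp_rot: [-0.191, 0.982, -0.0, 0.0]
force: [0.2, 0.3, 0.5]
finger_gap: 0.0512
grip_force: 0.0
```

```bash
cat > st.py <<'E'
from h import *
import sys
s=manip.observe(); x,y=s["tcp_rot"][:2]; print("closing",round((2*np.degrees(np.arctan2(y,x))-90)%180,1),"pos",s["position"].round(4),"F",s["force"].round(1),"gap",round(float(s["finger_gap"]),4))
p=grab_frame("wrist"); save(p,sys.argv[1],1.2) if len(sys.argv)>1 else 0
E
python3 -m pendant '{"translation":[[0.001,0,-0.02],[0,0,-0.02],[0,0,-0.02],[0,0,-0.02],[0,0,-0.02],[0,0,-0.015],[0,0,0],[0,0,0]],"yaw":[0,0,0,0,0,0,0,0]}'
python3 st.py w1
```

```text
clock: 3.95
position: [0.4017, -0.2545, 0.0128]
tcp_rot: [-0.19, 0.982, -0.0, 0.0]
force: [1.0, 0.0, -0.2]
finger_gap: 0.0514
grip_force: 0.0
closing 112.0 pos [ 0.4017 -0.2545  0.0128] F [ 1.   0.  -0.2] gap 0.0514
```

View pics/w1.png

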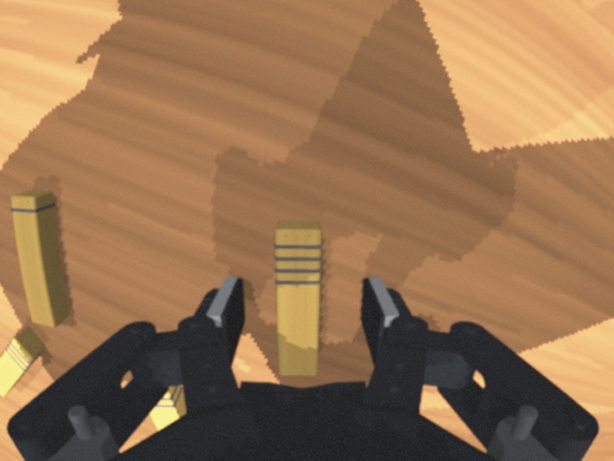

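The wrist view shows the bar, with 4 rings, centred between the pads at (298,300). Closing.

```bash
python3 -m pendant '{"translation":[[0,0,0],[0,0,0],[0,0,0],[0,0,0],[0,0,0],[0,0,0.03],[0,0,0.035],[0,0,0.035]],"yaw":[0,0,0,0,0,0,0,0]}' 0 60
python3 -m pendant '{"translation":[[0.021,0.0367,0],[0.021,0.0367,0],[0.021,0.0367,0],[0.021,0.0367,0],[0.021,0.0367,0],[0.021,0.0367,0],[0.021,0.0367,0],[0.021,0.0367,0]],"yaw":[-4.3,-4.3,-4.3,-4.3,-4.3,-4.3,-4.3,-4.3]}'
python3 st.py
```

```text
clock: 5.0
position: [0.401, -0.2537, 0.1131]
tcp_rot: [-0.19, 0.982, 0.0, -0.0]
force: [0.2, -0.7, -1.9]
finger_gap: 0.0164
grip_force: 59.1
clock: 6.0
position: [0.5696, 0.0409, 0.1121]
tcp_rot: [0.11, 0.994, -0.0, -0.0]
force: [0.3, 0.6, -1.6]
finger_gap: 0.0164
grip_force: 59.1
closing 77.4 pos [0.5696 0.0409 0.1121] F [ 0.3  0.6 -1.6] gap 0.0164
```

```bash
python3 -m pendant '{"translation":[[0,-0.001,-0.03],[0,0,-0.03],[0,0,-0.02],[0,0,-0.01],[0,0,-0.0035],[0,0,0],[0,0,0],[0,0,0]],"yaw":[0,0,0,0,0,0,0,0]}'
python3 -m pendant '{"translation":[[0,0,0],[0,0,0],[0,0,0],[0,0,0.01],[0,0,0.03],[0,0,0.03],[0,0,0.03],[0,0,0]],"yaw":[0,0,0,0,0,0,0,0]}' 0.38
python3 - <<'E'
from h import *
p=grab_frame("top"); bars(p)
E
python3 st.py w2
```

```text
clock: 7.05
position: [0.5699, 0.0385, 0.0195]
tcp_rot: [0.108, 0.994, -0.0, 0.001]
force: [-0.9, -0.1, -0.9]
finger_gap: 0.0157
grip_force: 59.2
clock: 8.05
position: [0.5716, 0.0383, 0.1224]
tcp_rot: [0.108, 0.994, -0.0, 0.003]
force: [0.3, -0.1, -0.2]
finger_gap: 0.0325
grip_force: 0.0
bar 167 [ 526.  -407.3] 70.4 19.9 -28.1
bar 164 [ 505.2 -289.3] 69.8 19.4 29.8
bar 172 [ 435.9 -385.2] 69.6 20.0 17.5
closing 77.6 pos [0.5704 0.0384 0.1205] F [-0.5 -0.5 -0. ] gap 0.0324
```

View pics/w2.png

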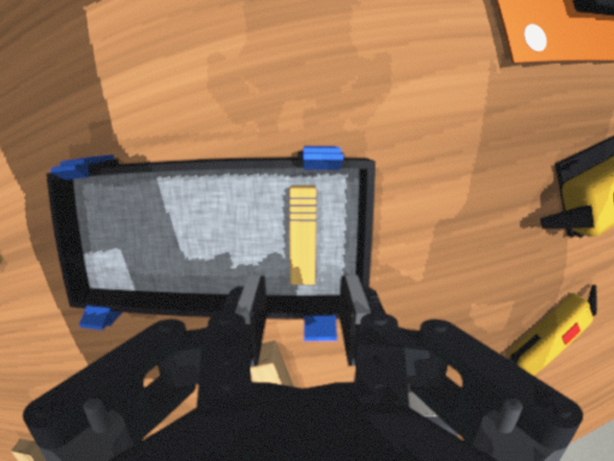

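The bar lies flat in the right end of the case at (303,235), clear of the walls. Next bar.

```bash
python3 -m pendant '{"translation":[[-0.008,-0.041,0],[-0.008,-0.041,0],[-0.008,-0.041,0],[-0.008,-0.041,0],[-0.008,-0.041,0],[-0.008,-0.041,0],[-0.008,-0.041,0],[-0.009,-0.041,0]],"yaw":[5.2,5.2,5.2,5.2,5.2,5.2,5.2,5.2]}' 0.6
python3 -m pendant '{"translation":[[0,0,-0.03],[0,0,-0.03],[0,0,-0.02],[0,0,-0.015],[0,0,-0.012],[0,0,0],[0,0,0],[0,0,0]],"yaw":[0,0,0,0,0,0,0,0]}'
python3 -m pendant '{"translation":[[0,0,0],[0,0,0],[0,0,0],[0,0,0],[0,0,0],[0,0,0.03],[0,0,0.035],[0,0,0.035]],"yaw":[0,0,0,0,0,0,0,0]}' 0
python3 -m pendant '{"translation":[[0.007,0.035,0],[0.007,0.035,0],[0.007,0.035,0],[0.007,0.035,0],[0.007,0.035,0],[0.006,0.035,0],[0.006,0.035,0],[0.006,0.035,0]],"yaw":[-5.2,-5.2,-5.2,-5.2,-5.2,-5.2,-5.2,-5.2]}'
python3 st.py w3
```

```text
clock: 9.15
position: [0.5031, -0.2901, 0.1172]
tcp_rot: [-0.253, 0.967, 0.001, -0.001]
force: [-0.1, 0.3, -0.3]
finger_gap: 0.0515
grip_force: 0.0
clock: 10.15
position: [0.505, -0.2899, 0.0127]
tcp_rot: [-0.252, 0.968, -0.001, 0.0]
force: [0.0, 0.8, -0.3]
finger_gap: 0.051
grip_force: 0.0
clock: 11.15
position: [0.5037, -0.2889, 0.112]
tcp_rot: [-0.252, 0.968, 0.001, -0.0]
force: [0.6, -0.3, -1.6]
finger_gap: 0.0161
grip_force: 59.2
clock: 12.15
position: [0.5568, -0.0081, 0.1111]
tcp_rot: [0.11, 0.994, 0.0, -0.001]
force: [0.2, -0.2, -2.3]
finger_gap: 0.0161
grip_force: 59.2
closing 77.4 pos [ 0.5568 -0.0081  0.1111] F [ 0.2 -0.2 -2.3] gap 0.0161
```

View pics/w3.png

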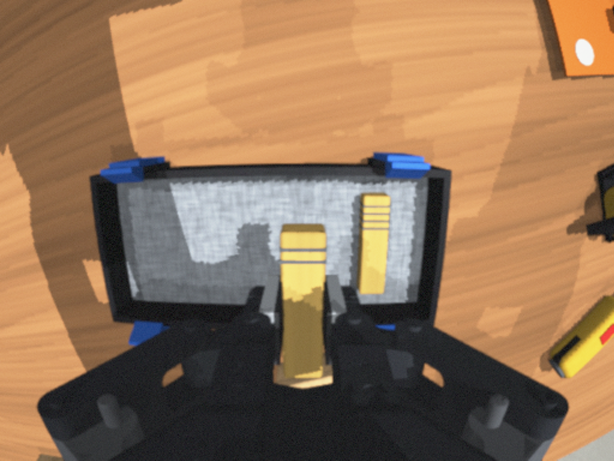

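```bash
python3 -m pendant '{"translation":[[0.002,-0.001,-0.03],[0,0,-0.03],[0,0,-0.02],[0,0,-0.01],[0,0,-0.003],[0,0,0],[0,0,0],[0,0,0]],"yaw":[0,0,0,0,0,0,0,0]}'
python3 -m pendant '{"translation":[[0,0,0],[0,0,0],[0,0,0],[0,0,0.01],[0,0,0.03],[0,0,0.03],[0,0,0.03],[0,0,0]],"yaw":[0,0,0,0,0,0,0,0]}' 0.38
python3 - <<'E'
from h import *
p=grab_frame("top"); bars(p)
E
python3 st.py
```

```text
clock: 13.2
position: [0.5598, -0.0106, 0.0195]
tcp_rot: [0.108, 0.994, -0.0, 0.001]
force: [-0.0, 0.7, -1.8]
finger_gap: 0.016
grip_force: 59.2
clock: 14.2
position: [0.5616, -0.0109, 0.1223]
tcp_rot: [0.108, 0.994, -0.0, 0.003]
force: [-0.3, -0.4, 0.4]
finger_gap: 0.0327
grip_force: 0.0
bar 167 [ 525.2 -406.5] 69.8 19.4 -30.5
bar 174 [ 435.8 -384.8] 69.9 18.9 17.9
closing 77.6 pos [ 0.5603 -0.0106  0.1204] F [-0.7 -0.1 -0.9] gap 0.0325
```

```bash
python3 -m pendant '{"translation":[[-0.0155,-0.0468,0],[-0.0155,-0.0468,0],[-0.0155,-0.0468,0],[-0.0155,-0.0468,0],[-0.0155,-0.0468,0],[-0.0155,-0.0468,0],[-0.0155,-0.0468,0],[-0.0155,-0.0468,0]],"yaw":[3.8,3.8,3.8,3.8,3.8,3.8,3.8,3.8]}' 0.6
python3 -m pendant '{"translation":[[0,0,-0.03],[0,0,-0.03],[0,0,-0.02],[0,0,-0.015],[0,0,-0.012],[0,0,0],[0,0,0],[0,0,0]],"yaw":[0,0,0,0,0,0,0,0]}'
python3 -m pendant '{"translation":[[0,0,0],[0,0,0],[0,0,0],[0,0,0],[0,0,0],[0,0,0.03],[0,0,0.035],[0,0,0.035]],"yaw":[0,0,0,0,0,0,0,0]}' 0
python3 -m pendant '{"translation":[[0.014,0.0407,0],[0.014,0.0407,0],[0.014,0.0407,0],[0.014,0.0407,0],[0.014,0.0407,0],[0.014,0.0407,0],[0.014,0.0407,0],[0.014,0.0407,0]],"yaw":[-3.8,-3.8,-3.8,-3.8,-3.8,-3.8,-3.8,-3.8]}'
python3 st.py
```

```text
clock: 15.3
position: [0.434, -0.3855, 0.1172]
tcp_rot: [-0.157, 0.988, 0.001, -0.001]
force: [0.5, -0.8, -0.1]
finger_gap: 0.0512
grip_force: 0.0
clock: 16.3
position: [0.4358, -0.3854, 0.0127]
tcp_rot: [-0.156, 0.988, -0.001, 0.0]
force: [0.0, -0.4, -0.7]
finger_gap: 0.0513
grip_force: 0.0
clock: 17.3
position: [0.4348, -0.3842, 0.1119]
tcp_rot: [-0.156, 0.988, 0.001, -0.0]
force: [0.4, -0.3, -2.0]
finger_gap: 0.0163
grip_force: 59.2
clock: 18.3
position: [0.5471, -0.0577, 0.1112]
tcp_rot: [0.11, 0.994, 0.0, -0.001]
force: [1.0, -0.4, -1.7]
finger_gap: 0.0159
grip_force: 59.2
closing 77.4 pos [ 0.5471 -0.0577  0.1112] F [ 1.  -0.4 -1.7] gap 0.0159
```

```bash
python3 -m pendant '{"translation":[[0.001,0,-0.03],[0,0,-0.03],[0,0,-0.02],[0,0,-0.01],[0,0,-0.003],[0,0,0],[0,0,0],[0,0,0]],"yaw":[0,0,0,0,0,0,0,0]}'
python3 -m pendant '{"translation":[[0,0,0],[0,0,0],[0,0,0],[0,0,0.01],[0,0,0.03],[0,0,0.03],[0,0,0.03],[0,0,0]],"yaw":[0,0,0,0,0,0,0,0]}' 0.38
python3 - <<'E'
from h import *
p=grab_frame("top"); bars(p)
E
python3 st.py
```

```text
clock: 19.35
position: [0.5488, -0.0594, 0.0195]
tcp_rot: [0.108, 0.994, -0.0, 0.001]
force: [1.1, -0.5, -2.1]
finger_gap: 0.0163
grip_force: 59.3
clock: 20.35
position: [0.5505, -0.0599, 0.1222]
tcp_rot: [0.108, 0.994, -0.001, 0.003]
force: [0.4, 0.0, -0.4]
finger_gap: 0.0325
grip_force: 0.0
bar 165 [ 525.8 -407.2] 71.3 19.9 -29.6
closing 77.6 pos [ 0.5493 -0.0595  0.1204] F [-0.1 -0.4 -0.2] gap 0.0324
```

```bash
python3 -m pendant '{"translation":[[-0.003,-0.0434,0],[-0.003,-0.0434,0],[-0.003,-0.0434,0],[-0.003,-0.0434,0],[-0.003,-0.0434,0],[-0.003,-0.0434,0],[-0.003,-0.0434,0],[-0.003,-0.0434,0]],"yaw":[-2.2,-2.2,-2.2,-2.2,-2.2,-2.2,-2.2,-2.2]}' 0.6
python3 -m pendant '{"translation":[[0,0,-0.03],[0,0,-0.03],[0,0,-0.02],[0,0,-0.015],[0,0,-0.012],[0,0,0],[0,0,0],[0,0,0]],"yaw":[0,0,0,0,0,0,0,0]}'
python3 -m pendant '{"translation":[[0,0,0],[0,0,0],[0,0,0],[0,0,0],[0,0,0],[0,0,0.03],[0,0,0.035],[0,0,0.035]],"yaw":[0,0,0,0,0,0,0,0]}' 0
python3 -m pendant '{"translation":[[0.0015,0.0375,0],[0.0015,0.0375,0],[0.0015,0.0375,0],[0.0015,0.0375,0],[0.0015,0.0375,0],[0.0015,0.0375,0],[0.0015,0.0375,0],[0.0015,0.0375,0]],"yaw":[2.2,2.2,2.2,2.2,2.2,2.2,2.2,2.2]}'
python3 st.py
```

```text
clock: 21.45
position: [0.5233, -0.4071, 0.1168]
tcp_rot: [0.26, 0.966, 0.001, -0.001]
force: [1.2, -0.1, -0.2]
finger_gap: 0.0513
grip_force: 0.0
clock: 22.45
position: [0.5249, -0.407, 0.0129]
tcp_rot: [0.259, 0.966, -0.001, 0.001]
force: [0.0, -0.2, 0.2]
finger_gap: 0.0513
grip_force: 0.0
clock: 23.45
position: [0.5237, -0.4058, 0.1116]
tcp_rot: [0.259, 0.966, 0.001, -0.001]
force: [-0.1, -0.4, -1.1]
finger_gap: 0.0165
grip_force: 60.0
clock: 24.45
position: [0.5357, -0.105, 0.1111]
tcp_rot: [0.108, 0.994, 0.0, -0.001]
force: [0.0, -0.1, -1.7]
finger_gap: 0.0162
grip_force: 60.0
closing 77.6 pos [ 0.5357 -0.105   0.1111] F [ 0.  -0.1 -1.7] gap 0.0162
```

```bash
python3 -m pendant '{"translation":[[0.001,-0.001,-0.03],[0,0,-0.03],[0,0,-0.02],[0,0,-0.01],[0,0,-0.003],[0,0,0],[0,0,0],[0,0,0]],"yaw":[0,0,0,0,0,0,0,0]}'
python3 -m pendant '{"translation":[[0,0,0],[0,0,0],[0,0,0],[0,0,0.01],[0,0,0.03],[0,0,0.03],[0,0,0.03],[0,0,0.03]],"yaw":[0,0,0,0,0,0,0,0]}' 0.38
python3 -m pendant '{"translation":[[-0.02,0.04,0],[-0.02,0.04,0],[-0.02,0.05,0],[-0.02,0.05,0],[-0.02,0.05,0],[0,0.05,0],[0,0.05,0],[0,0.05,0]],"yaw":[0,0,0,0,0,0,0,0]}' 1
python3 - <<'E'
from h import *
p=grab_frame("top"); bars(p); big(p); save(p,"top1",1.5)
W=cloud(p); m=((W[...,2]>.016)&(W[...,2]<.026)&(np.abs((W[...,:2]-[.5538,-.034])@[.213,.977])<.108)&(np.abs((W[...,:2]-[.5538,-.034])@[.977,-.213])<.045)).astype(np.uint8)
n,l,s,_=cv2.connectedComponentsWithStats(m)
for i in range(1,n):
    if s[i,4]>40: print("incase",s[i,4],rect(W[l==i]),np.median(W[l==i][:,2]))
E
python3 st.py
```

```text
clock: 25.5
position: [0.5378, -0.1077, 0.0195]
tcp_rot: [0.108, 0.994, -0.0, 0.001]
force: [0.2, -0.4, -1.8]
finger_gap: 0.0161
grip_force: 60.0
clock: 26.5
position: [0.5374, -0.1075, 0.1506]
tcp_rot: [0.108, 0.994, -0.0, 0.0]
force: [0.1, -0.3, -0.6]
finger_gap: 0.0325
grip_force: 0.0
clock: 27.5
position: [0.4374, 0.2743, 0.1498]
tcp_rot: [0.108, 0.994, 0.0, 0.001]
force: [0.9, -0.4, 0.1]
finger_gap: 0.0852
grip_force: 0.0
duster top (array([582.7, 313.2]), 133.5, 43.0, -78.0, np.float64(0.0477))
dock posts/top (array([598.3, 312.4]), 212.7, 111.6, -89.9, np.float64(0.0083))
cover (array([417.6, 339. ]), 235.2, 106.2, -89.7, np.float64(0.0139))
grip (array([0., 0.]), 0.0, 0.0, 0.0, np.float64(nan))
case (array([593.7, -42.4]), 238.2, 207.3, 77.5, np.float64(0.0338))
clips (array([553.2, -34. ]), 191.1, 121.7, 77.6, np.float64(0.0509))
well (array([550.1, -39.9]), 78.8, 59.8, -89.9, np.float64(0.0061))
incase 148 (array([568.8,  38.2]), 69.2, 17.5, -12.4) 0.020764936958045252
incase 151 (array([560.1, -11.1]), 69.6, 17.6, -12.4) 0.020569217728598158
incase 155 (array([548.9, -60. ]), 70.0, 17.9, -12.3) 0.020586655870931777
incase 156 (array([ 539.1, -108.2]), 68.9, 18.2, -12.6) 0.020640282188044597
closing 77.7 pos [0.437  0.2792 0.1502] F [-2.7  1.2  0.1] gap 0.0856
  return _methods._mean(a, axis=axis, dtype=dtype,
  ret = ret.dtype.type(ret / rcount)
```

View pics/top1.png

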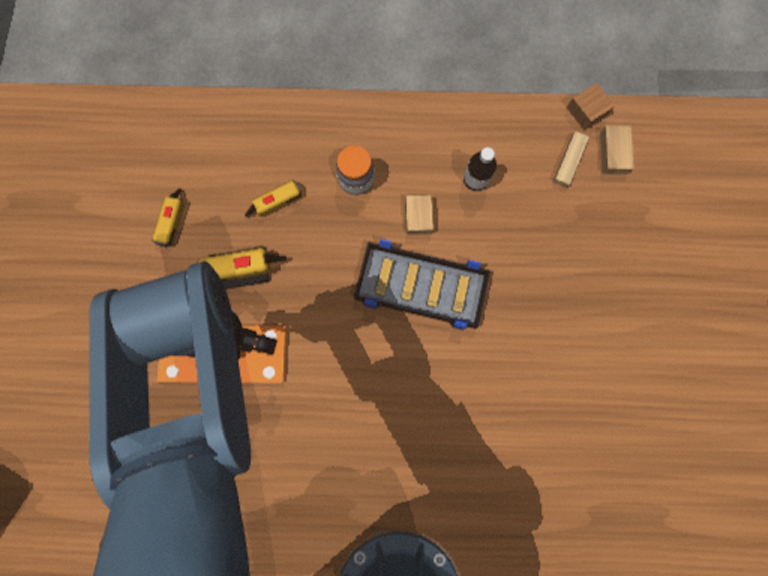

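All four bars lie flat in the case with tops at about 20.6 mm, and no others show on the bench. Next I'll fit the duster body precisely.

```bash
python3 - <<'E'
from h import *
d=np.load("top0.npz"); W=d["W"]; im=d["img"].astype(int)
R=(W[...,0]>.52)&(W[...,0]<.65)&(W[...,1]>.23)&(W[...,1]<.42)
hsv=cv2.cvtColor(d["img"],cv2.COLOR_RGB2HSV)
y=R&(W[...,2]>.043)&((hsv[...,1]>150)&(hsv[...,2]>120))
n,l,s,_=cv2.connectedComponentsWithStats(y.astype(np.uint8)); i=1+np.argmax(s[1:,4]); y=l==i
print(s[i,4],rect(W[y]))
a=np.radians(-78.1); u=np.array([np.cos(a),np.sin(a)]); v=np.array([-u[1],u[0]])
P=W[y][:,:2]*1000; 
for k in((0,100),(1,99)): 
    U=np.percentile(P@u,k);V=np.percentile(P@v,k); print(U.ptp() if 0 else np.diff(U),np.diff(V),(U.mean()*u+V.mean()*v).round(1))
k=R&(W[...,2]>.004)&(W[...,2]<.022)
Q=W[k][:,:2]*1000-[583,317]; uu,vv=Q@u,Q@v; m=(abs(uu)<75)&(abs(vv)<50)
print("dock u",np.percentile(uu[m],[1,99]),"v",np.percentile(vv[m],[1,99]))
E
```

```text
620 (array([580.7, 322.2]), 124.9, 42.0, -78.1)
[124.83922276] [42.03500684] [580.7 322.2]
[120.97321477] [41.00132502] [580.6 322.9]
dock u [-57.17062232  59.76387472] v [-44.70704316  33.88706462]
```

```bash
python3 -m pendant '{"translation":[[0.024,0.008,0],[0.024,0.008,0],[0.024,0.008,0],[0.024,0.008,0],[0.024,0.008,0],[0.024,0.005,0],[0,0,0],[0,0,0]],"yaw":[-9.4,-9.4,-9.4,-9.4,-9.4,-9.4,-9.4,0]}' 1
python3 st.py
```

```text
clock: 28.6
position: [0.5815, 0.3168, 0.149]
tcp_rot: [0.631, 0.776, -0.0, 0.0]
force: [0.5, -0.0, 0.6]
finger_gap: 0.0854
grip_force: 0.0
closing 11.8 pos [0.5815 0.3168 0.149 ] F [ 0.5 -0.   0.6] gap 0.0854
```

```bash
python3 -m pendant '{"translation":[[-0.001,0.005,-0.02],[0,0,-0.03],[0,0,-0.03],[0,0,-0.02],[0,0,-0.015],[0,0,-0.01],[0,0,0],[0,0,0]],"yaw":[0,0,0,0,0,0,0,0]}' 1
python3 st.py w4
```

```text
clock: 29.65
position: [0.5811, 0.3228, 0.0247]
tcp_rot: [0.631, 0.776, 0.001, 0.0]
force: [0.3, -0.1, 0.8]
finger_gap: 0.0848
grip_force: 0.0
closing 11.8 pos [0.5811 0.3228 0.0247] F [ 0.3 -0.1  0.8] gap 0.0848
```

View pics/w4.png

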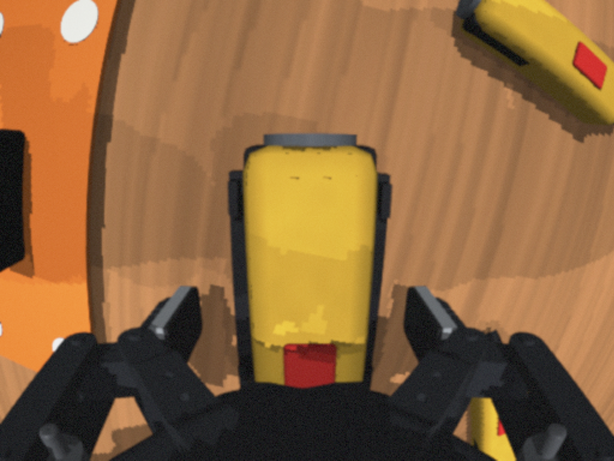

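Duster centred between the pads, with the nozzle side away from the camera. Gripping and lifting.

```bash
python3 -m pendant '{"translation":[[0,0,0],[0,0,0],[0,0,0],[0,0,0],[0,0,0],[0,0,0],[0,0,0],[0,0,0]],"yaw":[0,0,0,0,0,0,0,0]}' 0 90
python3 -m pendant '{"translation":[[0,0,0.01],[0,0,0.015],[0,0,0.015],[0,0,0.013],[0,0,0.01],[0,0,0],[0,0,0],[0,0,0]],"yaw":[0,0,0,0,0,0,0,0]}'
python3 -m pendant '{"translation":[[-0.008,-0.024,0],[-0.008,-0.024,0],[-0.008,-0.024,0],[-0.008,-0.024,0],[-0.008,-0.024,0],[-0.008,-0.024,0],[-0.008,-0.024,0],[-0.007,-0.019,0]],"yaw":[0,0,0,0,0,0,0,0]}'
python3 -m pendant '{"translation":[[0,0,0],[0,0,0],[0,0,0],[0,0,0],[0,0,0],[0,0,0],[0,0,0],[0,0,0]],"yaw":[0,0,0,0,0,0,0,0]}'
python3 st.py w5
python3 - <<'E'
from h import *
p=grab_frame("scene"); W=cloud(p)
hsv=cv2.cvtColor(p["img"],cv2.COLOR_RGB2HSV)
y=(W[...,0]>.42)&(W[...,0]<.62)&(W[...,1]>.03)&(W[...,1]<.24)&(W[...,2]>.06)&(W[...,2]<.13)&(hsv[...,1]>150)&(hsv[...,2]>120)
P=W[y]; print(len(P),np.percentile(P,[2,50,98],axis=0).round(3))
save(p,"s5",5,(210,140,340,240))
E
```

```text
clock: 30.7
position: [0.5813, 0.3229, 0.0249]
tcp_rot: [0.631, 0.776, 0.001, 0.001]
force: [-0.0, 0.2, 6.3]
finger_gap: 0.0446
grip_force: 93.4
clock: 31.7
position: [0.5798, 0.3223, 0.0859]
tcp_rot: [0.631, 0.776, -0.001, -0.0]
force: [0.2, -0.1, -3.6]
finger_gap: 0.045
grip_force: 92.5
clock: 32.7
position: [0.5168, 0.1346, 0.0865]
tcp_rot: [0.631, 0.776, -0.0, -0.0]
force: [0.8, 0.4, -2.1]
finger_gap: 0.0449
grip_force: 92.6
clock: 33.7
position: [0.5173, 0.1355, 0.0868]
tcp_rot: [0.631, 0.776, 0.0, -0.0]
force: [-0.1, -0.0, -2.7]
finger_gap: 0.0448
grip_force: 92.7
closing 11.8 pos [0.5173 0.1355 0.0868] F [-0.1 -0.  -2.7] gap 0.0448
204 [[0.496 0.073 0.084]
 [0.524 0.11  0.11 ]
 [0.549 0.182 0.115]]
```

View pics/s5.png

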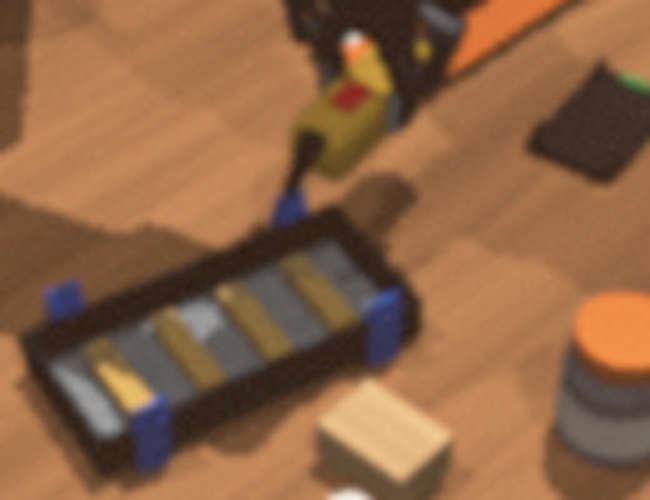

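The nozzle points down at the case, about 10 cm from its middle. Holding for 3 s more.

```bash
for i in 1 2 3; do python3 -m pendant '{"translation":[[0,0,0],[0,0,0],[0,0,0],[0,0,0],[0,0,0],[0,0,0],[0,0,0],[0,0,0]],"yaw":[0,0,0,0,0,0,0,0]}' | egrep 'clock|posi|gap|force'; done
python3 - <<'E'
from h import *
p=grab_frame("top"); save(p,"top2",5,(200,120,330,240)) 
hsv=cv2.cvtColor(p["img"],cv2.COLOR_RGB2HSV); W=cloud(p)
y=(W[...,0]>.42)&(W[...,0]<.62)&(W[...,1]>.03)&(W[...,1]<.24)&(W[...,2]>.09)&(W[...,2]<.13)&(hsv[...,1]>150)&(hsv[...,2]>120)
P=W[y]; print(len(P)); 
A=np.c_[P[:,:2],np.ones(len(P))]; c=np.linalg.lstsq(A,P[:,2],rcond=None)[0]; print("slope",c, rect(P))
m=((W[...,2]>.016)&(W[...,2]<.026)&(np.abs((W[...,:2]-[.5538,-.034])@[.213,.977])<.108)&(np.abs((W[...,:2]-[.5538,-.034])@[.977,-.213])<.045)).astype(np.uint8)
n,l,s,_=cv2.connectedComponentsWithStats(m)
for i in range(1,n):
    if s[i,4]>40: print("incase",s[i,4],rect(W[l==i]))
E
```

```text
clock: 34.8
position: [0.5174, 0.1356, 0.0868]
force: [-0.3, 0.5, -2.8]
finger_gap: 0.0448
grip_force: 92.7
clock: 35.8
position: [0.5173, 0.1355, 0.0868]
force: [0.8, 0.4, -3.2]
finger_gap: 0.0447
grip_force: 92.7
clock: 36.8
position: [0.5173, 0.1356, 0.0868]
force: [0.7, -1.2, -2.7]
finger_gap: 0.0447
grip_force: 92.7
157
slope [0.03081261 0.00337783 0.09245527] (array([511.6, 135.1]), 124.3, 35.1, -77.3)
incase 134 (array([568.7,  38. ]), 69.3, 17.9, -12.3)
incase 152 (array([560., -11.]), 69.8, 17.8, -12.4)
incase 155 (array([548.9, -59.9]), 70.3, 18.0, -12.4)
incase 155 (array([ 538.9, -108.1]), 70.2, 18.5, -12.5)
```

```bash
python3 -m pendant '{"translation":[[0.008,0.024,0],[0.008,0.024,0],[0.008,0.024,0],[0.008,0.024,0],[0.008,0.024,0],[0.008,0.024,0],[0.008,0.024,0],[0.008,0.019,0]],"yaw":[0,0,0,0,0,0,0,0]}'
python3 -m pendant '{"translation":[[0,0,-0.02],[0,0,-0.015],[0,0,0],[0,0,0],[0,0,0],[0,0,0],[0,0,0],[0,0,0]],"yaw":[0,0,0,0,0,0,0,0]}'
python3 st.py w6
```

```text
clock: 37.85
position: [0.5814, 0.3235, 0.0865]
tcp_rot: [0.631, 0.776, -0.0, -0.0]
force: [0.8, -0.2, -3.3]
finger_gap: 0.0446
grip_force: 92.7
clock: 38.85
position: [0.5814, 0.3226, 0.0519]
tcp_rot: [0.631, 0.776, 0.0, 0.0]
force: [-0.9, -0.3, -3.2]
finger_gap: 0.0449
grip_force: 92.7
closing 11.8 pos [0.5814 0.3226 0.0519] F [-0.9 -0.3 -3.2] gap 0.0449
```

View pics/w6.png

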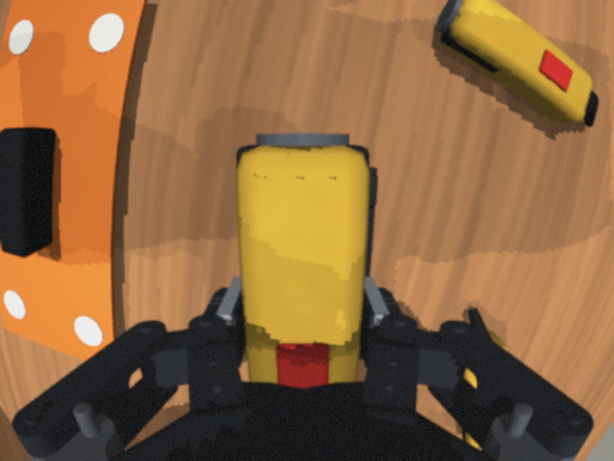

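Held level and a few px left of the dock centre (the dock edge shows only on the right, at x≈372). I'll shift about 2.5 mm back and lower.

```bash
python3 -m pendant '{"translation":[[0.0025,0.0005,0],[0,0,-0.007],[0,0,-0.007],[0,0,-0.006],[0,0,-0.003],[0,0,-0.002],[0,0,-0.001],[0,0,0]],"yaw":[0,0,0,0,0,0,0,0]}'
python3 st.py
```

```text
clock: 39.9
position: [0.584, 0.3231, 0.0259]
tcp_rot: [0.631, 0.776, 0.0, 0.0]
force: [-0.0, 0.2, -3.1]
finger_gap: 0.0445
grip_force: 92.7
closing 11.8 pos [0.584  0.3231 0.0259] F [-0.   0.2 -3.1] gap 0.0445
```

```bash
python3 -m pendant '{"translation":[[0,0,-0.0005],[0,0,0],[0,0,-0.0005],[0,0,0],[0,0,-0.0005],[0,0,0],[0,0,0],[0,0,0]],"yaw":[0,0,0,0,0,0,0,0]}'
python3 st.py
```

```text
clock: 40.95
position: [0.5839, 0.3231, 0.0249]
tcp_rot: [0.631, 0.776, 0.0, 0.0]
force: [-4.5, -2.2, 6.3]
finger_gap: 0.045
grip_force: 93.7
closing 11.8 pos [0.5839 0.3231 0.0249] F [-4.5 -2.2  6.3] gap 0.045
```

```bash
python3 -m pendant '{"translation":[[0,0,0],[0,0,0],[0,0,0],[0,0,0],[0,0,0],[0,0,0.01],[0,0,0.02],[0,0,0.03]],"yaw":[0,0,0,0,0,0,0,0]}' 1
python3 -m pendant '{"translation":[[0,0,0.03],[0,0,0.03],[-0.03,-0.05,0.01],[-0.03,-0.05,0],[-0.03,-0.05,0],[-0.03,-0.05,0],[0,0,0],[0,0,0]],"yaw":[0,0,0,0,0,0,0,0]}'
python3 - <<'E'
from h import *
p=grab_frame("top"); big(p)
W=cloud(p); hsv=cv2.cvtColor(p["img"],cv2.COLOR_RGB2HSV)
y=(W[...,0]>.52)&(W[...,0]<.65)&(W[...,1]>.23)&(W[...,1]<.42)&(W[...,2]>.043)&(W[...,2]<.06)&((hsv[...,1]>150)&(hsv[...,2]>120))
print("duster",y.sum(),rect(W[y]),np.median(W[y][:,2])); save(p,"top3",4,(95,130,215,270))
E
python3 st.py
```

```text
clock: 42.0
position: [0.5836, 0.323, 0.0856]
tcp_rot: [0.631, 0.776, -0.0, -0.0]
force: [0.4, 0.1, -0.5]
finger_gap: 0.0852
grip_force: 0.0
clock: 43.0
position: [0.4651, 0.1231, 0.156]
tcp_rot: [0.631, 0.776, 0.001, 0.001]
force: [0.5, 1.1, -0.5]
finger_gap: 0.0853
grip_force: 0.0
duster top (array([581.2, 321.5]), 139.9, 42.8, -78.1, np.float64(0.0473))
dock posts/top (array([580.2, 325.4]), 178.7, 157.8, 87.7, np.float64(0.009))
cover (array([417.4, 339. ]), 235.4, 105.0, -89.6, np.float64(0.0139))
grip (array([415.9, 346.8]), 52.6, 19.1, -88.9, np.float64(0.0435))
case (array([594. , -42.5]), 237.8, 208.1, 77.7, np.float64(0.0337))
clips (array([552.4, -33.7]), 190.9, 122.7, 77.6, np.float64(0.0513))
well (array([549.9, -39.9]), 79.0, 59.4, 89.5, np.float64(0.0062))
duster 435 (array([580.9, 324.6]), 121.2, 42.7, -77.7) 0.047211789881761085
closing 11.8 pos [0.4652 0.1235 0.1557] F [-0.9 -0.3  0.6] gap 0.0857
```

View pics/top3.png

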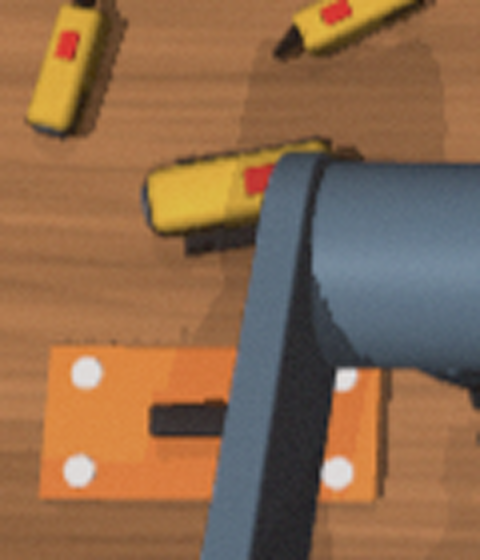

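The duster is back on the dock, within about 1 mm of where it stood. On to the cover, whose grip is at image (190,420).

```bash
python3 -m pendant '{"translation":[[-0.008,0.036,0],[-0.008,0.036,0],[-0.008,0.036,0],[-0.008,0.036,0],[-0.008,0.036,0],[-0.0085,0.0355,0],[0,0,0],[0,0,0]],"yaw":[-2,-2,-2,-2,-2,-0.7,0,0]}' 0.6 60
python3 -m pendant '{"translation":[[0,0,-0.02],[0,0,-0.03],[0,0,-0.03],[0,0,-0.02],[0,0,-0.01],[0,0,-0.008],[0,0,0],[0,0,0]],"yaw":[0,0,0,0,0,0,0,0]}'
python3 st.py w7
```

```text
clock: 44.1
position: [0.4152, 0.339, 0.1541]
tcp_rot: [0.7, 0.714, -0.0, 0.0]
force: [1.0, -0.5, -0.1]
finger_gap: 0.051
grip_force: 0.0
clock: 45.1
position: [0.4159, 0.3388, 0.037]
tcp_rot: [0.701, 0.714, 0.001, 0.0]
force: [0.0, -0.9, -0.4]
finger_gap: 0.0513
grip_force: 0.0
closing 1.1 pos [0.4159 0.3388 0.037 ] F [ 0.  -0.9 -0.4] gap 0.0513
```

View pics/w7.png

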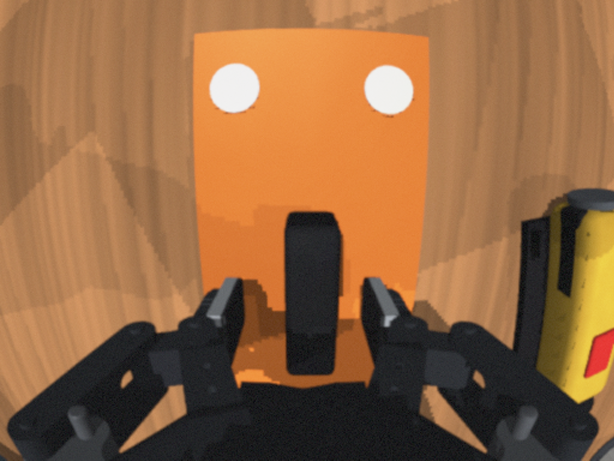

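The grip block sits between the pads at (312,290), nearly centred. Down a little more and grip.

```bash
python3 -m pendant '{"translation":[[0.001,0,-0.004],[0,0,-0.004],[0,0,0],[0,0,0],[0,0,0],[0,0,0],[0,0,0],[0,0,0]],"yaw":[0,0,0,0,0,0,0,0]}'
python3 -m pendant '{"translation":[[0,0,0],[0,0,0],[0,0,0],[0,0,0],[0,0,0],[0,0,0.02],[0,0,0.03],[0,0,0.03]],"yaw":[0,0,0,0,0,0,0,0]}' 0 90
python3 -m pendant '{"translation":[[0,0,0.02],[0.02,-0.05,0],[0.02,-0.055,0],[0.02,-0.055,0],[0.02,-0.055,0],[0.02,-0.055,0],[0.02,-0.055,0],[0.017,-0.048,0]],"yaw":[0,-2,-2,-2,-2,-2,-2,-1.5]}'
python3 -m pendant '{"translation":[[0,0,0],[0,0,0],[0,0,0],[0,0,0],[0,0,0],[0,0,0],[0,0,0],[0,0,0]],"yaw":[0,0,0,0,0,0,0,0]}'
python3 st.py w8
python3 - <<'E'
from h import *
for n in("top","scene"):
    p=grab_frame(n); W=cloud(p); hsv=cv2.cvtColor(p["img"],cv2.COLOR_RGB2HSV)
    y=(hsv[...,0]<18)&(hsv[...,1]>170)&(hsv[...,2]>120)&(W[...,2]>.07)&(W[...,2]<.15)&(W[...,0]<.72)
    if y.sum()>50:
        P=W[y]; A=np.c_[P[:,:2]-P[:,:2].mean(0),np.ones(len(P))]; print(n,len(P),rect(P),np.linalg.lstsq(A,P[:,2],rcond=None)[0])
E
```

```text
clock: 46.15
position: [0.4164, 0.3385, 0.0283]
tcp_rot: [0.701, 0.714, 0.0, 0.0]
force: [-0.9, 1.0, -0.9]
finger_gap: 0.0515
grip_force: 0.0
clock: 47.15
position: [0.4155, 0.3381, 0.1081]
tcp_rot: [0.701, 0.714, -0.001, -0.0]
force: [0.6, -0.1, -2.5]
finger_gap: 0.0203
grip_force: 88.2
clock: 48.15
position: [0.5533, -0.0365, 0.1276]
tcp_rot: [0.78, 0.626, -0.0, -0.0]
force: [0.5, 0.1, -1.8]
finger_gap: 0.0205
grip_force: 88.1
clock: 49.15
position: [0.5533, -0.0345, 0.1283]
tcp_rot: [0.78, 0.626, -0.0, -0.0]
force: [0.2, -0.5, -1.3]
finger_gap: 0.0203
grip_force: 88.4
closing 167.6 pos [ 0.5533 -0.0345  0.1283] F [ 0.2 -0.5 -1.3] gap 0.0203
top 1041 (array([556.2, -11.1]), 186.3, 104.9, 77.2) [-0.00557802  0.00162096  0.11322722]
scene 1288 (array([250.4, 427.2]), 1337.6, 229.8, -56.5) [-0.01820807  0.00799622  0.11561609]
```

View pics/w8.png

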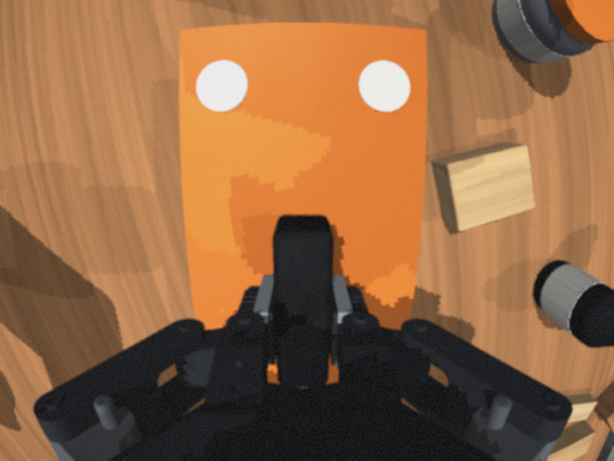

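Cover held level and centred, angle about 77.4°. Lowering toward the clips.

```bash
python3 -m pendant '{"translation":[[0,0.0005,-0.015],[0,0,-0.015],[0,0,-0.012],[0,0,-0.01],[0,0,-0.005],[0,0,0],[0,0,0],[0,0,0]],"yaw":[0,0,0,0,0,0,0,0]}'
for i in 1; do python3 -m pendant '{"translation":[[0,0,-0.002],[0,0,-0.001],[0,0,-0.001],[0,0,-0.001],[0,0,0],[0,0,0],[0,0,0],[0,0,0]],"yaw":[0,0,0,0,0,0,0,0]}'; done; python3 st.py
```

```text
clock: 50.3
position: [0.5536, -0.034, 0.0716]
tcp_rot: [0.78, 0.626, 0.0, 0.0]
force: [1.7, -0.4, -1.8]
finger_gap: 0.0203
grip_force: 88.3
clock: 51.3
position: [0.5543, -0.0343, 0.0669]
tcp_rot: [0.78, 0.626, 0.001, 0.001]
force: [5.2, -1.5, 5.1]
finger_gap: 0.0204
grip_force: 89.3
closing 167.5 pos [ 0.5543 -0.0343  0.0669] F [ 5.2 -1.5  5.1] gap 0.0204
```

```bash
python3 -m pendant '{"translation":[[0.001,-0.0003,0],[0.0005,0,0],[0,0,0],[0,0,-0.001],[0,0,0],[0,0,0],[0,0,0],[0,0,0]],"yaw":[0,0,0,0,0,0,0,0]}'; python3 st.py
```

```text
clock: 52.35
position: [0.5551, -0.0343, 0.0654]
tcp_rot: [0.78, 0.626, 0.0, 0.0]
force: [4.9, -1.1, 3.6]
finger_gap: 0.0204
grip_force: 89.2
closing 167.6 pos [ 0.5551 -0.0343  0.0654] F [ 4.9 -1.1  3.6] gap 0.0204
```

```bash
python3 -m pendant '{"translation":[[0.0015,-0.0003,0],[0,0,0],[0,0,0],[0,0,0],[0,0,0],[0,0,0],[0,0,0],[0,0,0]],"yaw":[0,0,0,0,0,0,0,0]}' | egrep 'pos|force'
python3 -m pendant '{"translation":[[0.001,-0.0003,0],[0,0,0],[0,0,0],[0,0,-0.001],[0,0,0],[0,0,0],[0,0,0],[0,0,0]],"yaw":[0,0,0,0,0,0,0,0]}' | egrep 'pos|force'
```

```text
position: [0.5562, -0.0345, 0.0652]
force: [3.9, -1.3, 1.4]
grip_force: 88.7
position: [0.557, -0.0347, 0.0642]
force: [-3.0, 2.5, 4.6]
grip_force: 89.2
```

```bash
python3 -m pendant '{"translation":[[-0.0005,0,0],[0,0,-0.0005],[0,0,0],[0,0,0],[0,0,0],[0,0,0],[0,0,0],[0,0,0]],"yaw":[0,0,0,0,0,0,0,0]}' | egrep 'pos|force'
python3 -m pendant '{"translation":[[0,0,0],[0,0,0],[0,0,0],[0,0,0],[0,0,0.01],[0,0,0.03],[0,0,0.03],[0,0,0.03]],"yaw":[0,0,0,0,0,0,0,0]}' 0.6 | egrep 'pos|force'
python3 -m pendant '{"translation":[[-0.03,0.03,0],[-0.03,0.04,0],[-0.03,0.05,0],[-0.03,0.05,0],[-0.03,0.05,0],[0,0.05,0],[0,0,0],[0,0,0]],"yaw":[0,0,0,0,0,0,0,0]}' | egrep 'pos|force'
cat > cov.py <<'E'
from h import *
p=grab_frame("top"); W=cloud(p); hsv=cv2.cvtColor(p["img"],cv2.COLOR_RGB2HSV)
k=(W[...,0]>.44)&(W[...,0]<.67)&(W[...,1]<.12)&(W[...,1]>-.19)&(W[...,2]>.03)&(W[...,2]<.062)
o=k&(hsv[...,0]<18)&(hsv[...,1]>150)&(hsv[...,2]>80); P=W[o]
r=rect(P); print("orange",len(P),r)
w=k&(hsv[...,1]<70)&(hsv[...,2]>150)
n,l,s,c=cv2.connectedComponentsWithStats(w.astype(np.uint8))
for i in range(1,n):
    if s[i,4]>12: print("dot",s[i,4],np.median(W[l==i],axis=0).round(4))
A=np.c_[P[:,:2]-P[:,:2].mean(0),np.ones(len(P))]; print("plane",np.linalg.lstsq(A,P[:,2],rcond=None)[0].round(4))
c0=r[0]/1000; a=np.radians(r[3]); u=np.array([np.cos(a),np.sin(a)]); v=np.array([-u[1],u[0]])
for i,j in((-1,-1),(-1,1),(1,1),(1,-1)):
    q=c0+i*.108*u+j*.045*v; d=np.hypot(*(P[:,:2]-q).T)<.01; print("corner",i,j,q.round(4),np.median(P[d][:,2]).round(4) if d.any() else None, "dotpos",(c0+i*.09*u+j*.034*v).round(4))
E
python3 cov.py; python3 st.py
```

```text
position: [0.557, -0.0347, 0.064]
force: [-1.5, 1.1, 5.1]
grip_force: 89.5
position: [0.557, -0.0349, 0.1655]
force: [0.2, 0.4, -0.6]
grip_force: 0.0
position: [0.4069, 0.235, 0.1642]
force: [0.5, -0.3, 0.4]
grip_force: 0.0
orange 2678 (array([555. , -33.8]), 236.2, 108.1, 77.4)
dot 44 [0.6072 0.0461 0.0497]
dot 46 [ 0.5683 -0.1296  0.0496]
dot 45 [0.5415 0.0613 0.0496]
dot 47 [ 0.503  -0.1154  0.0506]
plane [-0.0049 -0.0014  0.0492]
corner -1 -1 [ 0.5754 -0.149 ] 0.0495 dotpos [ 0.5685 -0.129 ]
corner -1 1 [ 0.4875 -0.1294] 0.0494 dotpos [ 0.5022 -0.1142]
corner 1 1 [0.5346 0.0814] 0.0495 dotpos [0.5415 0.0614]
corner 1 -1 [0.6225 0.0618] 0.0492 dotpos [0.6078 0.0466]
closing 167.5 pos [0.407  0.2345 0.164 ] F [ 0.1 -0.1 -0.2] gap 0.0516
```

Cover rests level on the clips, plate top at about 49.5 mm, and all four dots measured. Now pressing, starting at dot (0.5415, 0.0613), with jaws shut and turned.

```bash
python3 -m pendant '{"translation":[[0.02,-0.025,0],[0.02,-0.025,0],[0.02,-0.025,0],[0.02,-0.025,0],[0.02,-0.025,0],[0.02,-0.025,0],[0.0145,-0.023,0],[0,0,0]],"yaw":[-10,-10,-10,-10,-10,-10,-10,-10]}' 0 | egrep 'clo|pos|force'
python3 -m pendant '{"translation":[[0,0,-0.03],[0,0,-0.03],[0,0,-0.02],[0,0,-0.015],[0,0,0],[0,0,0],[0,0,0],[0,0,0]],"yaw":[-10,0,0,0,0,0,0,0]}' | egrep 'clo|pos|force'
python3 st.py
```

```text
clock: 58.5
position: [0.5423, 0.0587, 0.1638]
force: [-0.7, 0.1, -1.2]
grip_force: 0.0
clock: 59.5
position: [0.5418, 0.0622, 0.0695]
force: [0.6, -0.6, -0.4]
grip_force: 0.0
closing 77.6 pos [0.5418 0.0622 0.0695] F [ 0.6 -0.6 -0.4] gap 0.0
```

```bash
python3 -m pendant '{"translation":[[0,-0.001,-0.006],[0,0,-0.004],[0,0,-0.002],[0,0,-0.001],[0,0,-0.001],[0,0,0],[0,0,0],[0,0,0]],"yaw":[0,0,0,0,0,0,0,0]}' | egrep 'pos|force'
for i in 1 2 3; do python3 -m pendant '{"translation":[[0,0,-0.0005],[0,0,-0.0005],[0,0,-0.0005],[0,0,-0.0005],[0,0,0],[0,0,0],[0,0,0],[0,0,0]],"yaw":[0,0,0,0,0,0,0,0]}' | egrep 'pos|^force'; done
```

```text
position: [0.5416, 0.0611, 0.055]
force: [-0.3, 0.2, 3.5]
grip_force: 1.8
position: [0.5415, 0.061, 0.0529]
force: [1.4, -1.1, 4.8]
position: [0.541, 0.0612, 0.0506]
force: [0.3, 0.5, 1.1]
position: [0.5412, 0.0611, 0.0488]
force: [-1.2, -0.7, 4.5]
```

```bash
for i in 1 2; do python3 -m pendant '{"translation":[[0,0,-0.0005],[0,0,-0.0005],[0,0,-0.0005],[0,0,-0.0005],[0,0,0],[0,0,0],[0,0,0],[0,0,0]],"yaw":[0,0,0,0,0,0,0,0]}' | egrep 'pos|^force'; done
```

```text
position: [0.5415, 0.0611, 0.0483]
force: [-7.0, -0.8, 17.6]
position: [0.5416, 0.0612, 0.0478]
force: [-13.0, 0.1, 31.7]
```

```bash
python3 -m pendant '{"translation":[[0,0,0.01],[0,0,0.015],[0.022,-0.005,0],[0.022,-0.005,0],[0.0215,-0.005,0],[0,0,0],[0,0,-0.005],[0,0,-0.003]],"yaw":[0,0,0,0,0,0,0,0]}' | egrep 'pos|force'
for i in 1 2 3 4; do python3 -m pendant '{"translation":[[0,0,-0.0005],[0,0,-0.0005],[0,0,-0.0005],[0,0,-0.0005],[0,0,-0.0005],[0,0,0],[0,0,0],[0,0,0]],"yaw":[0,0,0,0,0,0,0,0]}' | egrep 'pos|^force'; done
```

```text
position: [0.6056, 0.0465, 0.0611]
force: [0.4, 0.6, -0.5]
grip_force: 0.0
position: [0.6069, 0.0462, 0.0593]
force: [-0.7, 0.2, 0.3]
position: [0.6069, 0.0461, 0.0568]
force: [0.2, 0.6, 0.4]
position: [0.607, 0.0461, 0.0544]
force: [-0.2, 0.4, 1.8]
position: [0.6072, 0.046, 0.0523]
force: [-1.2, -0.6, 6.3]
```

```bash
for i in 1 2 3; do python3 -m pendant '{"translation":[[0,0,-0.0005],[0,0,-0.0005],[0,0,-0.0005],[0,0,-0.0002],[0,0,0],[0,0,0],[0,0,0],[0,0,0]],"yaw":[0,0,0,0,0,0,0,0]}' | egrep 'pos|^force'; done
```

```text
position: [0.6072, 0.0458, 0.0509]
force: [-1.8, -1.6, 7.7]
position: [0.6073, 0.0456, 0.049]
force: [-1.2, -1.8, 6.6]
position: [0.6073, 0.0456, 0.0478]
force: [-2.1, -2.0, 8.8]
```

```bash
for i in 1; do python3 -m pendant '{"translation":[[0,0,-0.0005],[0,0,-0.0005],[0,0,-0.0003],[0,0,0],[0,0,0],[0,0,0],[0,0,0],[0,0,0]],"yaw":[0,0,0,0,0,0,0,0]}' | egrep 'pos|^force'; done
python3 cov.py
```

```text
position: [0.6075, 0.0456, 0.0473]
force: [-5.5, -1.7, 15.0]
orange 1445 (array([547.7, -68.3]), 165.5, 107.3, 78.6)
dot 43 [ 0.5711 -0.1302  0.0475]
dot 46 [ 0.5039 -0.1161  0.0468]
plane [-0.0089 -0.0447  0.0453]
corner -1 -1 [ 0.5705 -0.1831] None dotpos [ 0.5632 -0.1632]
corner -1 1 [ 0.4822 -0.1653] None dotpos [ 0.4966 -0.1498]
corner 1 1 [0.5249 0.0465] None dotpos [0.5322 0.0266]
corner 1 -1 [0.6132 0.0287] None dotpos [0.5988 0.0132]
```

```bash
python3 -m pendant '{"translation":[[0,0,0.01],[0,0,0.015],[-0.009,-0.044,0],[-0.009,-0.044,0],[-0.009,-0.044,0],[-0.009,-0.043,0],[0,0,-0.005],[0,0,-0.005]],"yaw":[0,0,0,0,0,0,0,0]}' | egrep 'pos|force'
for i in 1 2 3; do python3 -m pendant '{"translation":[[0,0,-0.0005],[0,0,-0.0005],[0,0,-0.0005],[0,0,-0.0005],[0,0,-0.0005],[0,0,0],[0,0,0],[0,0,0]],"yaw":[0,0,0,0,0,0,0,0]}' | egrep 'pos|^force'; done
```

```text
position: [0.5708, -0.1285, 0.0603]
force: [0.0, -0.2, -0.4]
grip_force: 0.0
position: [0.5709, -0.1289, 0.0579]
force: [-0.1, 0.6, 0.4]
position: [0.5709, -0.1289, 0.0555]
force: [-1.0, 0.1, 1.2]
position: [0.5711, -0.129, 0.0534]
force: [-2.7, 1.2, 6.0]
```

```bash
for i in 1 2 3; do python3 -m pendant '{"translation":[[0,0,-0.0005],[0,0,-0.0005],[0,0,-0.0005],[0,0,-0.0005],[0,0,0],[0,0,0],[0,0,0],[0,0,0]],"yaw":[0,0,0,0,0,0,0,0]}' | egrep 'pos|^force'; done
```

```text
position: [0.571, -0.129, 0.0514]
force: [-3.4, 1.2, 6.2]
position: [0.5708, -0.1289, 0.0488]
force: [0.6, -0.7, 1.5]
position: [0.5708, -0.1288, 0.0469]
force: [0.1, -0.7, 0.1]
```

```bash
python3 -m pendant '{"translation":[[0,0,-0.0005],[0,0,-0.0005],[0,0,-0.0003],[0,0,0],[0,0,0],[0,0,0],[0,0,0],[0,0,0]],"yaw":[0,0,0,0,0,0,0,0]}' | egrep 'pos|^force'
python3 -m pendant '{"translation":[[0,0,0.01],[0,0,0.015],[-0.0225,0.0045,0],[-0.0225,0.0045,0],[-0.0225,0.0045,0],[0,0,0],[0,0,-0.005],[0,0,-0.005]],"yaw":[0,0,0,0,0,0,0,0]}' | egrep 'pos|force'
for i in 1 2 3; do python3 -m pendant '{"translation":[[0,0,-0.0005],[0,0,-0.0005],[0,0,-0.0005],[0,0,-0.0005],[0,0,-0.0005],[0,0,0],[0,0,0],[0,0,0]],"yaw":[0,0,0,0,0,0,0,0]}' | egrep 'pos|^force'; done
```

```text
position: [0.5709, -0.1289, 0.0461]
force: [-2.0, 0.2, 5.2]
position: [0.5044, -0.1157, 0.0606]
force: [-0.4, 0.6, -0.2]
grip_force: 0.0
position: [0.5033, -0.1154, 0.0581]
force: [0.1, 0.0, 0.3]
position: [0.5034, -0.1154, 0.0556]
force: [-0.1, 0.4, 0.3]
position: [0.5034, -0.1154, 0.0531]
force: [0.5, -0.0, -0.2]
```

```bash
for i in 1 2 3; do python3 -m pendant '{"translation":[[0,0,-0.0005],[0,0,-0.0005],[0,0,-0.0005],[0,0,-0.0005],[0,0,0],[0,0,0],[0,0,0],[0,0,0]],"yaw":[0,0,0,0,0,0,0,0]}' | egrep 'pos|^force'; done
```

```text
position: [0.5033, -0.1154, 0.0511]
force: [-1.0, -0.4, 0.2]
position: [0.5034, -0.1154, 0.0491]
force: [-0.8, -0.4, 0.3]
position: [0.5033, -0.1154, 0.0471]
force: [-0.4, -0.5, 0.4]
```

```bash
for i in 1 2; do python3 -m pendant '{"translation":[[0,0,-0.0005],[0,0,-0.0005],[0,0,-0.0002],[0,0,0],[0,0,0],[0,0,0],[0,0,0],[0,0,0]],"yaw":[0,0,0,0,0,0,0,0]}' | egrep 'pos|^force'; done
python3 cov.py
```

```text
position: [0.5034, -0.1154, 0.0461]
force: [-2.1, 1.2, 5.6]
position: [0.5034, -0.1154, 0.046]
force: [-6.2, 2.8, 18.0]
orange 1760 (array([554.6, -32.3]), 231.0, 110.4, 77.7)
dot 45 [0.6064 0.0461 0.0388]
dot 48 [0.54   0.0613 0.0384]
plane [-0.0101 -0.0008  0.0377]
corner -1 -1 [ 0.5756 -0.1474] None dotpos [ 0.5686 -0.1275]
corner -1 1 [ 0.4876 -0.1282] None dotpos [ 0.5022 -0.113 ]
corner 1 1 [0.5336 0.0828] 0.0379 dotpos [0.5406 0.0629]
corner 1 -1 [0.6216 0.0636] 0.0366 dotpos [0.607  0.0484]
```

The plate reads about 38 mm, which is home. I'll re-press the first two corners, since they were done while it was tilted.

```bash
python3 -m pendant '{"translation":[[0,0,0.015],[0,0,0.015],[0.0095,0.044,0],[0.0095,0.044,0],[0.0095,0.044,0],[0.0085,0.0445,0],[0,0,-0.01],[0,0,-0.01]],"yaw":[0,0,0,0,0,0,0,0]}' | egrep 'clock|pos|force'
python3 -m pendant '{"translation":[[0,0,-0.004],[0,0,-0.002],[0,0,-0.001],[0,0,-0.001],[0,0,-0.0005],[0,0,0],[0,0,0],[0,0,0]],"yaw":[0,0,0,0,0,0,0,0]}' | egrep 'pos|^force'
```

```text
clock: 92.65
position: [0.5404, 0.0609, 0.0545]
force: [-0.7, -0.1, -0.1]
grip_force: 0.0
position: [0.5404, 0.0612, 0.0462]
force: [0.5, 0.6, 0.1]
```

```bash
python3 -m pendant '{"translation":[[0,0,-0.0005],[0,0,-0.0005],[0,0,-0.0003],[0,0,0],[0,0,0],[0,0,0],[0,0,0],[0,0,0]],"yaw":[0,0,0,0,0,0,0,0]}' | egrep 'pos|^force'
python3 -m pendant '{"translation":[[0,0,0.01],[0,0,0.01],[0.022,-0.005,0],[0.022,-0.005,0],[0.0225,-0.005,0],[0,0,0],[0,0,-0.01],[0,0,-0.005]],"yaw":[0,0,0,0,0,0,0,0]}' | egrep 'pos|^force'
python3 -m pendant '{"translation":[[0,0,-0.002],[0,0,-0.001],[0,0,-0.001],[0,0,-0.0005],[0,0,-0.0005],[0,0,0],[0,0,0],[0,0,0]],"yaw":[0,0,0,0,0,0,0,0]}' | egrep 'pos|^force'
```

```text
position: [0.5404, 0.0612, 0.046]
force: [-5.3, 0.1, 10.4]
position: [0.6052, 0.0465, 0.0487]
force: [-1.1, -0.4, -0.2]
position: [0.607, 0.0462, 0.046]
force: [-4.1, 0.8, 9.1]
```

```bash
python3 -m pendant '{"translation":[[0,0,0.02],[0,0,0.04],[0,0,0.04],[0,0,0.04],[-0.04,0,0],[-0.05,0.02,0],[-0.05,0.03,0],[-0.05,0.03,0]],"yaw":[0,0,0,0,0,0,0,0]}' | egrep 'clock|pos|^force'
python3 -m pendant '{"translation":[[-0.04,0.04,0],[-0.04,0.05,0],[-0.03,0.05,0],[0,0.05,0],[0,0.04,0],[0,0,0],[0,0,0],[0,0,0]],"yaw":[0,0,0,0,0,0,0,0]}' | egrep 'clock|pos|^force'
python3 cov.py; python3 - <<'E'
from h import *
p=grab_frame("top"); big(p); save(p,"end",1.5); W=cloud(p)
for n,c,r,w,h in(("bottle",320,114,36,40),("jar",238,113,36,40),("block",280,143,26,34)):
    S=W[r-h//2:r+h//2+1,c-w//2:c+w//2+1].reshape(-1,3); print(n,rect(S[(S[:,2]>.02)]))
E
```

```text
clock: 97.65
position: [0.4158, 0.1267, 0.186]
force: [-0.3, 0.9, 0.6]
clock: 98.65
position: [0.308, 0.3541, 0.1852]
force: [0.2, 0.5, -0.5]
orange 2653 (array([554. , -34.9]), 235.9, 110.3, 77.6)
dot 44 [0.6058 0.0461 0.0379]
dot 44 [ 0.5672 -0.129   0.0382]
dot 46 [0.5402 0.0613 0.0382]
dot 50 [ 0.5006 -0.1149  0.0375]
plane [-0.0099  0.0013  0.0377]
corner -1 -1 [ 0.5748 -0.15  ] 0.037 dotpos [ 0.5679 -0.1301]
corner -1 1 [ 0.4869 -0.1307] 0.038 dotpos [ 0.5015 -0.1155]
corner 1 1 [0.5332 0.0802] 0.0378 dotpos [0.5401 0.0603]
corner 1 -1 [0.6211 0.0609] 0.0369 dotpos [0.6065 0.0457]
duster top (array([580.6, 320.2]), 141.8, 44.1, -78.4, np.float64(0.0474))
dock posts/top (array([577.6, 316.4]), 197.0, 140.8, 87.3, np.float64(0.0081))
cover (array([0., 0.]), 0.0, 0.0, 0.0, np.float64(nan))
grip (array([0., 0.]), 0.0, 0.0, 0.0, np.float64(nan))
case (array([593.6, -42.4]), 238.4, 207.1, 77.6, np.float64(0.0371))
clips (array([553.2, -33.7]), 190.7, 122.3, 77.7, np.float64(0.0523))
well (array([0., 0.]), 0.0, 0.0, 0.0, np.float64(nan))
bottle (array([ 768.6, -139.6]), 52.5, 42.7, 70.3)
jar (array([767.7,  97.5]), 67.7, 67.6, 54.2)
block (array([692.7, -26.8]), 71.2, 49.9, 4.0)
  return _methods._mean(a, axis=axis, dtype=dtype,
  ret = ret.dtype.type(ret / rcount)
```

View pics/end.png

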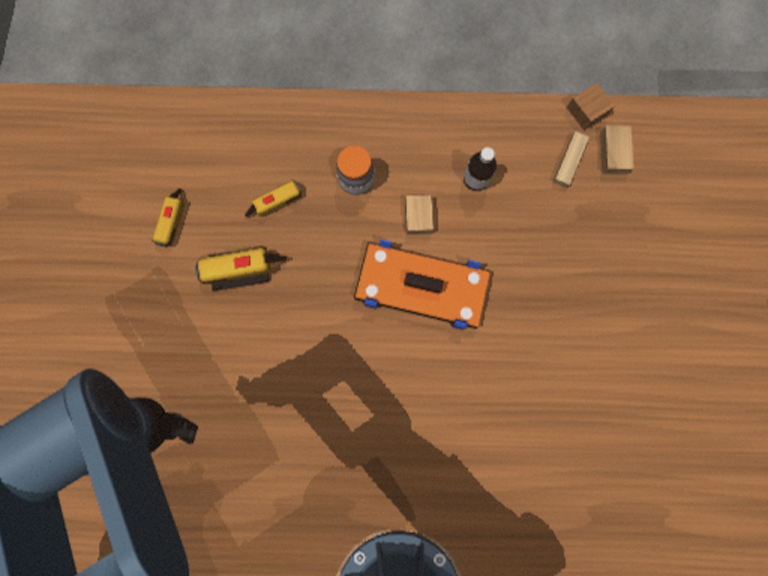

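The cover at (423,284) is flush, with every corner at 37–38 mm. The duster is in its dock at (233,266), and the bystanders haven't moved.

```bash
python3 -c "
from rig import job; print(job.close_job())"
```

```text
the job is handed in; nothing more can be done
None
```

The job is handed in, about 99 s into the 208 s limit: all four brass bars found lie flat in one layer in the case, the duster was held steady on the middle for about 4 s and is back in its dock within about 1–2 mm, and the cover sits flush with all four corners pressed home (no direct click reading).

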